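# Fasten the loose screw of the water filter lid with the fork key

## Task

One of the two captive bar-headed screws on the lid of the countertop water filter has been left loose, its bar askew. Pick up the fork key, fit it over the bar of the loose screw from above and turn it clockwise as far as it goes, so that the bar lies along the lid's long side like the other one, which must stay tight. Turn the screw with the key only, not the fingers; then take the key off and stand it upright again on the worktop.

Things in the scene. Friction and masses are not known exactly. Their poses are not given: they have to be found in the camera images.
- fork_key: The upright key, 105 mm tall, about 0.14 kg. Origin: centre of its underside, z up. On top a flat black handle, 36 mm along x, 16 mm along y, from 57 to 105 mm up: grip it across the 16 mm. Then a shank, then a 36 x 32 mm steel fork, its slot running right through along x, 14 mm wide (21 mm in the lowest 6 mm), 17 mm deep. A half turn about z changes nothing.
- loose_screw_top (a point): Centre of the top of the loose screw's bar, 76 mm above the worktop; turns with the screw. The bar lies along its y (34 mm long, 8 mm thick, 14 mm high above a steel disc). One of two screws, 124 mm apart, on the grey lid of a low white box (130 x 220 x 56 mm, fixed); at which end of the lid it is varies.
- loose_screw (a joint): Angle of the loose screw, rad, growing clockwise seen from above. Starts at 0.05 to 0.35; firm stop at 1.2 = home, bar parallel to the lid's long side. Stays where it is left (friction about 0.06 N m). The slot's play lets the key turn about 0.2 rad before it drives the bar.
- tight_screw (a joint): Angle of the other, identical screw, already home (1.17 to 1.2), its bar along the lid; leave it so.
- loose_fastener: The loose screw with its fixed round steel washer, 52 mm across, on the lid. Origin: centre of the washer's underside on the screw's axis; its y is the lid's long direction.
Mind the look-alikes: they are no part of the job. Leave any orange or yellow look-alike of the fork_key alone.

How it is judged:
By the outcome, as a careful person would: the job done as asked, in the order asked, and still so for the second after the job is handed in, with the robot touching nothing.
It also fails if it takes over 48 s, if anything falls off the work surface, if the arm or the gripper's body presses on something with over 40 N, if the wrist force passes 120 N, or if a joint passes its speed limit or range.

## Robot

A 6-joint arm with a two-finger parallel gripper is mounted at the origin on a cart in front of the work surface, level with it; the furniture and walls round the work are solid. World frame = base frame: x ahead of the robot, y to its left, z up, the work surface at z = 0. Lengths are in m, angles in rad, forces in N, time in s.
With the tool pointing down it reaches from about 0.35 to 0.85 m from the base axis. Payload 8.1 kg.
Tool frame: the origin (TCP) lies midway between the tips of the shut fingers; the grasp point (between the pads) lies 19 mm behind it (arm.grip_point_offset is the distance from the TCP to the grasp point, in m); z points along the fingers, y is the line along which they close (so a half turn about z gives the same grasp; the last joint's range is limited). The gripper opens to 85 mm and grips with 20 to 120 N. Pads are 22 mm wide; open, the fingers measure 114 mm over their backs; the gripper's body (76 mm by 85 mm) begins 54 mm behind the grasp point. The pads swing forward as they close: fully open they stand 13 mm farther back than shut.
Start: joints at [1.017, 0.13, 1.488, -0, 1.523, -0.085], TCP at [0.271, 0.535, 0.231] pointing down, gripper open.
Joint ranges: [-2.96, 2.96], [-0.89, 2.26], [0.02, 2.5], [-1.34, 4.48], [0, 2.73], [-2.66, 2.66]. Speed limits (rad/s): [2.39, 2.39, 2.79, 3.14, 3.14, 3.14].

## Interface

Orientations are given as a 3x3 rotation matrix whose columns are the frame's x, y, z axes.
In Python, from plant import arm, optics, nets gives the robot as it stands. The module is installed in compiled form; this text tells all that it offers.
- The arm moves only by the shell command python3 -m inch 'ROWS' [OPENING] [FORCE]. ROWS is JSON, a list of rows, each an object of numbers: "x", "y", "z": the shift along the tool's x, y, z in m; "wx", "wy", "wz": the turn, a rotation vector about the tool's x, y, z in rad. A call has 1 to 12 rows; each row is the pose to reach, as a shift and turn from the pose commanded when the call began, along the tool's axes at that moment; what a row does not reach only later rows make up. A row lasts 1/10 s, in which the tool goes at most 50 mm and 8.59 degrees, less where a joint would pass 70% of its speed; a pose out of reach is approached as far as the arm can. A call with a gripper value outside its range is refused whole. OPENING is the closure, from 0 (fully open) to 1 (shut), set as the call begins (- or left out, the last holds). The fingers move at their own pace and stop on an object; FORCE is the grip in N (left out, the last holds). Time passes only in rows, so rows that repeat a pose let the fingers close. It gives the time, the measured TCP pose, the force, the opening and the grip force at its end, in the units of the state.
- arm.sense(): the state, without advancing time (a new reading comes with each control period).
- optics.camera(name): name is "scene" or "top"; returns a dict with "color" (420x560x3 uint8, red, green, blue), "vertical_fov" (degrees; the focal length in pixels is half the picture's height over the tangent of half this angle, whatever the lens; pixels are square), "cx", "cy" (the principal point, pixels), "distortion" ([k1, k2, p1, p2, k3] as OpenCV has them; the pictures are not rectified), "xyz" and "attitude" of the camera in the world. Camera axes: x right, y down, z forward; pixel columns grow to the right and rows downward; lengths in m; the calibration is good to about 2 mm. A picture is of the moment at which its call begins. There is no depth.
- arm.finish_job(): hands the job in; it is judged then, once.
Trained networks look in a picture, given as the dict that the camera call returned (one of the last four; its "shot" number tells which), for a name from the list of things; names that differ only in an ending like _2 or _b are one class to them, and where a whole thing is asked for, a point or a joint stands for the part that bears it (a point fixed in the world has none). Each returns a list of dicts, best first, with "conf" (0 to 1); they miss things now and then, are a little off and sometimes report something else, mostly with a low value. They report only what shows in the picture. A call takes as long as a camera call. They do not tell look-alikes from the thing itself.
- nets.silhouettes(label, picture): "region" (420x560 bool, what is visible of it) and "xy" ([column, row] in pixels, amid what is visible of it).
The state is a dict: "time": time; "joints": joint angles; "dq": joint speeds; "tau": joint torques, N m; "ee_pos": TCP position; "tool_rot": TCP orientation; "contact_force": force on the tool from outside, world axes, zero at the start; "moment": the same for the moment, N m; "gripper_width": opening from 0.0 (shut) to 1.0 (fully open); "grip_force": force on a finger pad.
Only numpy, scipy, OpenCV 4.12 (cv2) and the standard library are available. Lean on these libraries where they do the work, as an engineer would, in place of code of your own. Each camera call takes 0.05 s, during which the arm holds its last target. There are 200 camera calls.

## Working session

There is one attempt and no reset: what is moved stays moved. The work goes in short steps, Python scripts to look and compute and a shell command to move; the robot and the scene stay as the last step left them, time stands still between calls to the robot, and variables do not carry over. Pictures are saved under pics/ and viewed, at most 10 in all, crops included, and the job is handed in when it is done.

```bash
mkdir -p pics
python3 - <<'E'
from plant import arm,optics,nets
import cv2,numpy as np
s=arm.sense();print(s['time'],s['ee_pos'],s['tool_rot'])
for n in('top','scene'):
    p=optics.camera(n);cv2.imwrite(f'pics/{n}0.png',p['color'][:,:,::-1])
    print(n,p['vertical_fov'],p['cx'],p['cy'],p['distortion'],p['xyz'],p['attitude'])
    for l in('fork_key','loose_screw_top','loose_fastener'):
        for d in nets.silhouettes(l,p):print(l,d['conf'],d['xy'],d['region'].sum())
E
```

```text
0.0 [0.27077744 0.53483044 0.23027059] [[-8.92139687e-01  4.51758685e-01 -9.32159755e-04]
 [ 4.51759622e-01  8.92138420e-01 -1.51126228e-03]
 [ 1.48889671e-04 -1.76936919e-03 -9.99998424e-01]]
top 47.999982940838215 273.58114524588603 211.46307714884605 [-0.11841727  0.          0.          0.          0.        ] [ 0.39214083 -0.06999659  0.91113549] [[ 0.01686429 -0.98514716  0.17088204]
 [-0.99982759 -0.0152873   0.01054026]
 [-0.00777138 -0.17103033 -0.98523511]]
fork_key 0.82 [194.3, 201.3] 470
fork_key 0.8 [237.7, 253.8] 381
fork_key 0.75 [191.9, 244.4] 418
loose_screw_top 0.83 [292.3, 218.5] 405
loose_fastener 0.91 [295.8, 216.9] 586
scene 43.27832408499394 280.41964784524265 212.473096159704 [0.03646657 0.         0.         0.         0.        ] [0.58066996 0.56226324 0.64750262] [[-0.99366563  0.07757939 -0.08130225]
 [ 0.1123513   0.67031078 -0.73352617]
 [-0.00240874 -0.73801416 -0.67478093]]
fork_key 0.93 [314.4, 242.5] 1053
fork_key 0.61 [255.0, 298.3] 1512
fork_key 0.61 [315.3, 302.0] 1368
loose_screw_top 0.91 [269.4, 202.5] 352
loose_fastener 0.64 [268.1, 205.8] 489
```

View pics/top0.png

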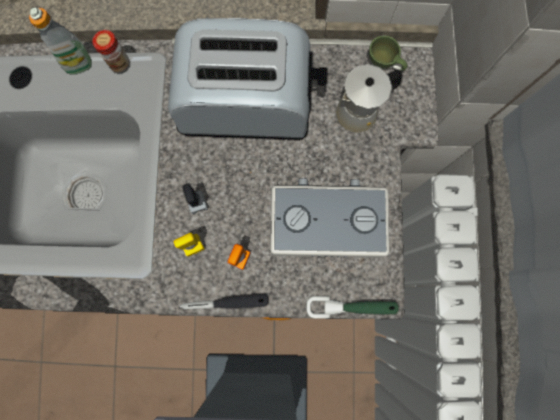

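View pics/scene0.png

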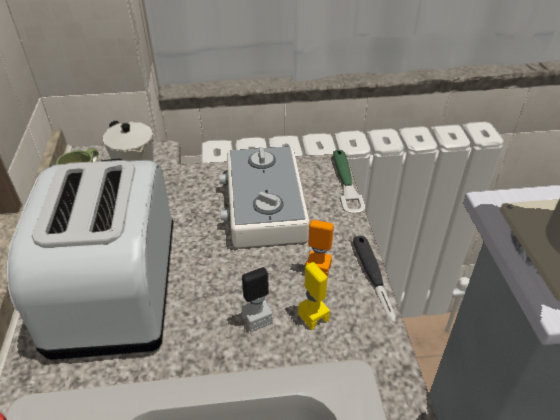

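The top view shows the real black-handled key at (194,200), with yellow and orange decoys at (188,244) and (239,256). The loose screw is at the left end of the lid, (297,218), and the tight one is at (365,219). Next I'll fit models to both views.

```bash
cat > h.py <<'E'
import numpy as np,cv2
from scipy.optimize import minimize
def K(p):
    f=210/np.tan(np.radians(p['vertical_fov']/2));return np.array([[f,0,p['cx']],[0,f,p['cy']],[0,0,1.]])
def proj(P,p):
    R=np.array(p['attitude']);t=-R.T@np.array(p['xyz'])
    return cv2.projectPoints(np.asarray(P,float).reshape(-1,3),cv2.Rodrigues(R.T)[0],t,K(p),np.array(p['distortion']))[0][:,0]
def back(uv,z,p):
    n=cv2.undistortPoints(np.array(uv,float).reshape(-1,1,2),K(p),np.array(p['distortion']))[:,0]
    d=np.c_[n,np.ones(len(n))]@np.array(p['attitude']).T;c=np.array(p['xyz'])
    return c+d*((z-c[2])/d[:,2])[:,None]
def box(lx,ly,z0,z1):
    return np.array([[a*lx/2,b*ly/2,z] for a in(-1,1) for b in(-1,1) for z in(z0,z1)])
def cyl(d,z0,z1):
    a=np.arange(0,2*np.pi,.2);return np.array([[d/2*np.cos(t),d/2*np.sin(t),z] for t in a for z in(z0,z1)])
def place(P,x,y,w,z=0):
    c,s=np.cos(w),np.sin(w);return P@np.array([[c,-s,0],[s,c,0],[0,0,1]]).T+[x,y,z]
S=4
def render(parts,pose,p,roi):
    x0,y0,x1,y1=roi;m=np.zeros(((y1-y0)*S,(x1-x0)*S),np.uint8)
    for P in parts:
        uv=(proj(place(P,*pose),p)+.5-[x0,y0])*S
        cv2.fillConvexPoly(m,cv2.convexHull(np.round(uv*16).astype(np.int32)),255,cv2.LINE_AA,4)
    return cv2.resize(m,(x1-x0,y1-y0),interpolation=cv2.INTER_AREA)/255.
def fit(parts,obs,x0,yaws):
    # obs: list of (picture, mask)
    T=[]
    for p,m in obs:
        ys,xs=np.nonzero(m);r=(xs.min()-12,ys.min()-12,xs.max()+13,ys.max()+13)
        T.append((p,r,cv2.GaussianBlur(m[r[1]:r[3],r[0]:r[2]].astype(float),(0,0),.8)))
    def c(v):return sum(np.abs(cv2.GaussianBlur(render(parts,v,p,r),(0,0),.8)-t).sum()/t.sum() for p,r,t in T)
    R=[minimize(c,[*x0,w],method='Nelder-Mead',options=dict(initial_simplex=[[*x0,w],[x0[0]+.01,x0[1],w],[x0[0],x0[1]+.01,w],[*x0,w+.25]],xatol=1e-4,fatol=1e-4)) for w in yaws]
    R.sort(key=lambda r:r.fun);return [(r.fun,r.x.round(4)) for r in R]
KEY=[box(.036,.016,.057,.105),cyl(.014,.03,.06),box(.036,.032,0,.034)]
HANDLE=[KEY[0]]
E
python3 - <<'E'
from h import *
from plant import optics,nets
C={};obs=[];ho=[]
t,s=optics.camera('top'),optics.camera('scene')
for p,c in((t,(194,200)),(s,(256,298))):
    d=min(nets.silhouettes('fork_key',p),key=lambda d:np.hypot(*(np.array(d['xy'])-c)));m=d['region'];obs.append((p,m))
    h=m&(p['color'].max(2)<60);ho.append((p,h));print(d['xy'],m.sum(),h.sum())
x0=back([[198,207]],.01,t)[0][:2];print(x0)
for n,P,o in(('key',KEY,obs),('top only',KEY,obs[:1]),('scene only',KEY,obs[1:]),('handle',HANDLE,ho)):print(n,fit(P,o,x0,np.arange(-1.5,1.6,.5))[:3])
print('lid',back([[272,187],[387,188],[387,254],[274,254]],.056,t).round(4).tolist())
print('screws',back([[297,218],[365,219]],.07,t).round(4).tolist())
a=cv2.resize(t['color'][180:262,265:395],None,fx=6,fy=6,interpolation=cv2.INTER_CUBIC)[:,:,::-1];cv2.imwrite('pics/lid.png',a)
b=cv2.resize(s['color'][140:335,215:345],None,fx=3,fy=3,interpolation=cv2.INTER_CUBIC)[:,:,::-1];cv2.imwrite('pics/sc.png',b)
E
```

```text
[192.4, 199.1] 432 242
[254.2, 297.8] 1413 684
[0.55498419 0.08722506]
key [(np.float64(0.4330277527851395), array([0.5638, 0.0899, 0.4236])), (np.float64(0.43313251098742267), array([0.5637, 0.0899, 0.4282])), (np.float64(0.43336381578738115), array([0.5637, 0.0899, 0.4261]))]
top only [(np.float64(0.21182614567922195), array([0.5637, 0.09  , 0.433 ])), (np.float64(0.21219331406287215), array([0.5637, 0.0899, 0.4334])), (np.float64(0.21225690740504324), array([0.5638, 0.0899, 0.4357]))]
scene only [(np.float64(0.17976302929943577), array([0.5633, 0.0898, 0.0599])), (np.float64(0.17984440843834323), array([0.5633, 0.0896, 0.0501])), (np.float64(0.1798836700890267), array([0.5634, 0.0895, 0.068 ]))]
handle [(np.float64(0.5752474377492975), array([0.5621, 0.0876, 0.5827])), (np.float64(0.5755683504616466), array([0.5621, 0.0876, 0.581 ])), (np.float64(0.5758139468043144), array([0.5622, 0.0876, 0.5867]))]
lid [[0.5865, -0.0571, 0.056], [0.5882, -0.2717, 0.056], [0.465, -0.2689, 0.056], [0.4622, -0.0629, 0.056]]
screws [[0.5267, -0.1035, 0.07], [0.5268, -0.2267, 0.07]]
```

View pics/lid.png

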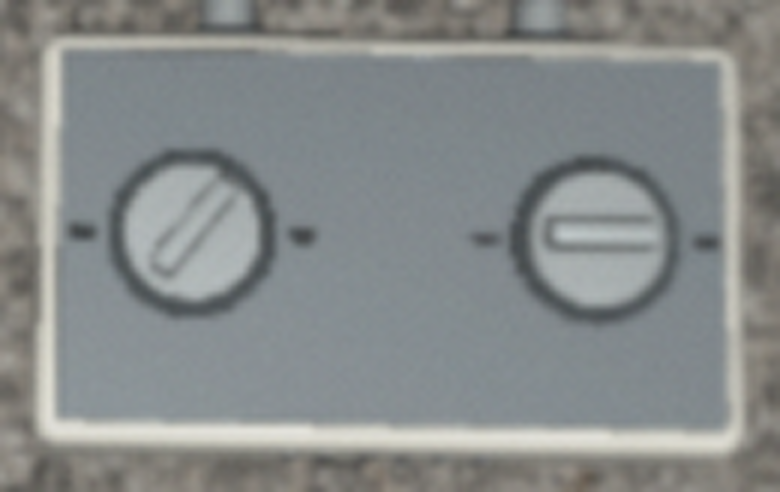

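View pics/sc.png

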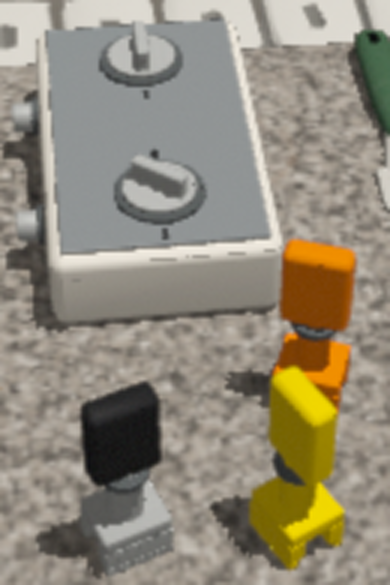

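The crops show the loose bar running (160,270)–(235,180) in lid.png, about 50° from the lid's line, so the screw is at about 0.33 rad. The other bar is horizontal. The key's yaw is still uncertain (handle at (122,433) in sc.png), so I'll refine it.

Run:
```python
from h import *
from plant import optics
t,s=optics.camera('top'),optics.camera('scene')
ims=[];H=[]
for p,(x0,y0,x1,y1) in((t,(175,175,215,220)),(s,(228,255,288,340))):
    m=np.zeros((420,560),np.uint8);m[y0:y1,x0:x1]=p['color'][y0:y1,x0:x1].max(2)<45
    n,l,st,_=cv2.connectedComponentsWithStats(m);m=l==1+st[1:,4].argmax();print(m.sum(),n);H.append((p,m))
HB=[box(.036,.016,.057,.105)]
for n,o in(('both',H),('top',H[:1]),('scene',H[1:])):
    r=fit(HB,o,(.5637,.09),np.arange(-1.5,1.6,.4));print(n,r[:2]); 
    if n=='both':best=r[0][1]
for (p,m),(x0,y0,x1,y1),f in((H[0],(175,175,215,220),12),(H[1],(228,255,288,340),6.4)):
    for v,c in((best,(0,255,0)),((.5637,.09,.43),(0,0,255))):
        a=cv2.resize(p['color'][y0:y1,x0:x1],None,fx=f,fy=f,interpolation=cv2.INTER_CUBIC)[:,:,::-1].copy()
        for P in KEY:
            uv=(proj(place(P,*v),p)+.5-[x0,y0])*f
            if len(P)==8:
                for i in range(8):
                    for b in(1,2,4):
                        if i^b>i:cv2.line(a,uv[i].astype(int).tolist(),uv[i^b].astype(int).tolist(),c,1)
        ims.append(cv2.resize(a,(384,544) if f<10 else (384,432)))
        if f>10:ims[-1]=ims[-1]
cv2.imwrite('pics/k.png',np.hstack([cv2.copyMakeBorder(i,0,544-i.shape[0],0,0,0) for i in (ims[0],ims[2])]))
```

```text
134 3
563 2
both [(np.float64(1.5826740635645413), array([0.5623, 0.0861, 0.7018])), (np.float64(1.5828889802547859), array([0.5622, 0.0859, 0.6931]))]
top [(np.float64(1.0318004048318383), array([0.5619, 0.086 , 0.6526])), (np.float64(1.0318916116676318), array([0.5619, 0.0859, 0.6486]))]
scene [(np.float64(0.49636152537856004), array([0.5637, 0.0902, 0.9212])), (np.float64(0.49653159472599995), array([0.5637, 0.0906, 0.9228]))]
```

View pics/k.png

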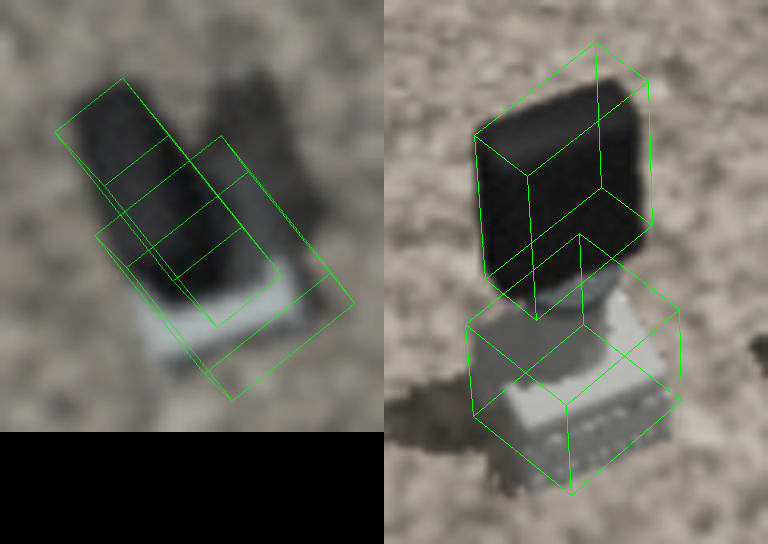

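The overlay shows that masking failed: thresholding picked up shadow and dropped the lit top of the handle. In the top panel, the fork's bright edge runs (150,355)–(300,310). I'll refit with better masks and back-projected edges.

Run:
```python
from h import *
from plant import optics,nets
t,s=optics.camera('top'),optics.camera('scene')
k=np.array
for z in(.030,.036):
    a=back([[175+150/9.6,175+355/9.6],[175+300/9.6,175+310/9.6]],z,t);b=back([[249.3,322.2],[271.1,312.8]],z,s)
    for e in(a,b):d=e[1]-e[0];print(z,e[:,:2].round(4).tolist(),np.hypot(*d[:2]).round(4),np.arctan2(d[1],d[0]).round(3))
H=[]
for p,c,th in((t,(194,200),62),(s,(256,298),72)):
    m=min(nets.silhouettes('fork_key',p),key=lambda d:np.hypot(*(k(d['xy'])-c)))['region']
    m=cv2.dilate(m.astype(np.uint8),np.ones((3,3)))&(p['color'].max(2)<th)
    if p is s:m[304:]=0
    n,l,st,_=cv2.connectedComponentsWithStats(m.astype(np.uint8));m=l==1+st[1:,4].argmax();H.append((p,m))
best=None
for n,P,o in(('both',HANDLE,H),('top',HANDLE,H[:1]),('scene',HANDLE,H[1:])):
    r=fit(P,o,(.5637,.09),np.arange(-1.5,1.6,.4));print(n,r[:3]);best=r[0][1] if best is None else best
ims=[]
for (p,m),(x0,y0,x1,y1),f in((H[0],(175,175,215,220),9.6),(H[1],(228,255,288,340),6.4)):
    a=cv2.resize(p['color'][y0:y1,x0:x1],None,fx=f,fy=f,interpolation=cv2.INTER_CUBIC)[:,:,::-1].copy()
    mm=cv2.resize(m[y0:y1,x0:x1].astype(np.uint8),(a.shape[1],a.shape[0]),interpolation=cv2.INTER_NEAREST)
    cv2.drawContours(a,cv2.findContours(mm,0,2)[0],-1,(0,0,255),1)
    for P in KEY:
        uv=(proj(place(P,*best),p)+.5-[x0,y0])*f
        if len(P)==8:
            for i in range(8):
                for b in(1,2,4):
                    if i^b>i:cv2.line(a,uv[i].astype(int).tolist(),uv[i^b].astype(int).tolist(),(0,255,0),1)
    ims.append(cv2.copyMakeBorder(a,0,544-a.shape[0],0,0,0))
cv2.imwrite('pics/k2.png',np.hstack(ims))
```

```text
0.03 [[0.5415, 0.0975], [0.551, 0.0679]] 0.0311 -1.259
0.03 [[0.5755, 0.1134], [0.5434, 0.1008]] 0.0345 -2.767
0.036 [[0.5405, 0.0963], [0.55, 0.0669]] 0.0309 -1.259
0.036 [[0.5755, 0.1178], [0.5438, 0.1053]] 0.0341 -2.767
both [(np.float64(0.5259015955438948), array([0.5624, 0.0876, 0.5436])), (np.float64(0.5259236290961941), array([0.5623, 0.0875, 0.5376])), (np.float64(0.5259856508466422), array([0.5625, 0.0876, 0.5389]))]
top [(np.float64(0.2660758021507313), array([0.5628, 0.0874, 0.4695])), (np.float64(0.26613129533739593), array([0.5624, 0.0873, 0.4621])), (np.float64(0.26636275284137545), array([0.5633, 0.0878, 0.4611]))]
scene [(np.float64(0.2220474652306348), array([0.5639, 0.0887, 0.8474])), (np.float64(0.2222510779904148), array([0.5639, 0.0887, 0.8485])), (np.float64(0.2222630706421446), array([0.5639, 0.0886, 0.8455]))]
```

View pics/k2.png

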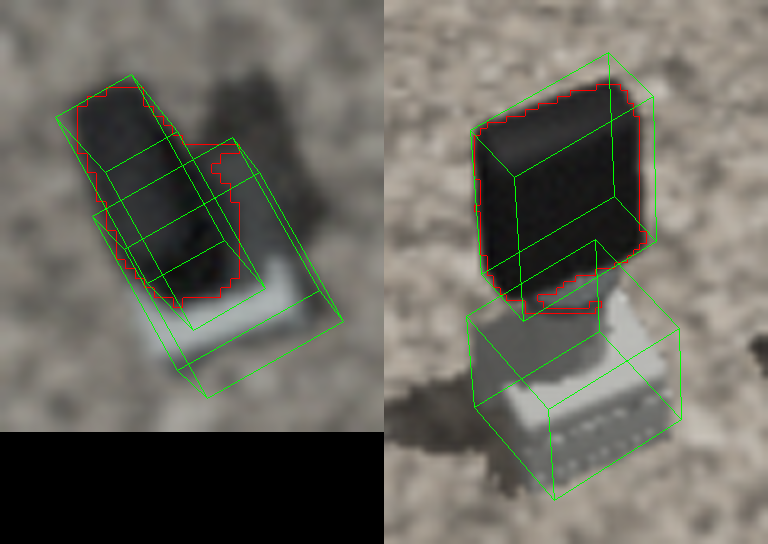

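The back-projected fork edges give yaw 0.31 and 0.375 with side lengths of about 32 and 36 mm, which matches the model. I'll take the key pose as (0.564, 0.089), yaw 0.345. Next come the screw axes, the lid direction and the first shift.

```bash
cat >> h.py <<'E'
def go(x,y,z,yaw):
    from plant import arm
    s=arm.sense();R=np.array(s['tool_rot']);c,sn=np.cos(yaw),np.sin(yaw)
    T=np.array([[c,sn,0],[sn,-c,0],[0,0,-1.]])
    w=cv2.Rodrigues(R.T@T)[0][:,0]
    print('t',round(s['time'],2),'pos',s['ee_pos'].round(4) if hasattr(s['ee_pos'],'round') else s['ee_pos'],'shift',(R.T@(np.array([x,y,z])-s['ee_pos'])).round(4),'w',w.round(3),'F',np.round(s['contact_force'],1),'q6',round(s['joints'][5],2))
E
python3 - <<'E'
from h import *
from plant import optics
t,s=optics.camera('top'),optics.camera('scene')
L=lambda a:np.array(a)/6+[265,180]-.5+1/12
tk=back(L([[82,232],[302,237],[486,239],[706,242]]),.056,t)[:,:2]
print('ticks',tk.round(4).tolist(),'mids',tk[:2].mean(0),tk[2:].mean(0));d=tk[0]-tk[3];print('lid yaw',np.arctan2(d[1],d[0]))
print('washer ctr',back(L([[192,232],[594,240]]),.059,t).round(4).tolist())
b=back(L([[160,268],[232,180]]),.076,t)[:,:2];d=b[1]-b[0];print('bar',b.round(4).tolist(),b.mean(0),np.hypot(*d),np.arctan2(d[1],d[0]))
M=lambda a:np.array(a)/3+[215,140]-.5+1/6
print('scene washer',back(M([[160,188],[141,60]]),.059,s).round(4).tolist(),'ticks',back(M([[155,154],[165,234],[146,95]]),.056,s).round(4).tolist())
b=back(M([[133,165],[188,184]]),.076,s)[:,:2];d=b[1]-b[0];print('scene bar',b.round(4).tolist(),b.mean(0),np.arctan2(d[1],d[0]))
print('toaster',back([[180,133],[305,133]],.02,t).round(3).tolist())
go(.5637,.0895,.17,.345+np.pi)
E
```

```text
ticks [[0.5279, -0.0696], [0.5274, -0.137], [0.5277, -0.1934], [0.5278, -0.2614]] mids [ 0.52769511 -0.10329098] [ 0.52771681 -0.22738516]
lid yaw 1.5697875528869245
washer ctr [[0.528, -0.1032, 0.059], [0.5274, -0.2261, 0.059]]
bar [[0.5143, -0.0931], [0.5412, -0.1144]] [ 0.52775852 -0.10370403] 0.034372924716118504 -0.6683252165120741
scene washer [[0.5277, -0.105, 0.059], [0.5279, -0.2252, 0.059]] ticks [[0.5275, -0.1383, 0.056], [0.5283, -0.0702, 0.056], [0.5277, -0.1939, 0.056]]
scene bar [[0.5422, -0.1066], [0.5137, -0.0873]] [ 0.52796894 -0.09695298] 2.5448765505977438
toaster [[0.703, 0.129, 0.02], [0.705, -0.12, 0.02]]
t 1.0 pos [0.2711 0.5353 0.2313] shift [-0.4625 -0.2655  0.0613] w [ 0.     0.    -0.814] F [-1.   0.6  0.6] q6 -0.09
```

```bash
python3 -m inch '[{"x":-0.043,"y":-0.025,"wz":-0.07},{"x":-0.087,"y":-0.05,"z":0.005,"wz":-0.15},{"x":-0.13,"y":-0.075,"z":0.01,"wz":-0.24},{"x":-0.173,"y":-0.1,"z":0.015,"wz":-0.33},{"x":-0.217,"y":-0.125,"z":0.02,"wz":-0.42},{"x":-0.26,"y":-0.15,"z":0.025,"wz":-0.51},{"x":-0.303,"y":-0.175,"z":0.03,"wz":-0.6},{"x":-0.347,"y":-0.2,"z":0.035,"wz":-0.69},{"x":-0.39,"y":-0.224,"z":0.04,"wz":-0.76},{"x":-0.43,"y":-0.247,"z":0.05,"wz":-0.814},{"x":-0.4625,"y":-0.2655,"z":0.06,"wz":-0.814},{"x":-0.4625,"y":-0.2655,"z":0.061,"wz":-0.814}]' 0 40
python3 - <<'E'
from h import *
go(.5637,.0895,.064,.345+np.pi)
E
```

```text
t 1.0 pos [0.2711 0.5353 0.2313] shift [-0.4625 -0.2655  0.1673] w [ 0.     0.    -0.814] F [-1.   0.6  0.6] q6 -0.09invalid input at $[0]: expected keys x, y, z, wx, wy, wz
```

```bash
python3 -m inch '[{"x":-0.043,"y":-0.025,"z":0,"wx":0,"wy":0,"wz":-0.07},{"x":-0.087,"y":-0.05,"z":0.005,"wx":0,"wy":0,"wz":-0.15},{"x":-0.13,"y":-0.075,"z":0.01,"wx":0,"wy":0,"wz":-0.24},{"x":-0.173,"y":-0.1,"z":0.015,"wx":0,"wy":0,"wz":-0.33},{"x":-0.217,"y":-0.125,"z":0.02,"wx":0,"wy":0,"wz":-0.42},{"x":-0.26,"y":-0.15,"z":0.025,"wx":0,"wy":0,"wz":-0.51},{"x":-0.303,"y":-0.175,"z":0.03,"wx":0,"wy":0,"wz":-0.6},{"x":-0.347,"y":-0.2,"z":0.035,"wx":0,"wy":0,"wz":-0.69},{"x":-0.39,"y":-0.224,"z":0.04,"wx":0,"wy":0,"wz":-0.76},{"x":-0.43,"y":-0.247,"z":0.05,"wx":0,"wy":0,"wz":-0.814},{"x":-0.4625,"y":-0.2655,"z":0.06,"wx":0,"wy":0,"wz":-0.814},{"x":-0.4625,"y":-0.2655,"z":0.061,"wx":0,"wy":0,"wz":-0.814}]' 0 40
python3 - <<'E'
from h import *
go(.5637,.0895,.064,.345+np.pi)
E
```

```text
time: 2.2
ee_pos: [0.5649, 0.0851, 0.1687]
tool_rot: [[-0.943, -0.334, -0.001], [-0.334, 0.943, -0.002], [0.002, -0.001, -1.0]]
contact_force: [-0.1, 0.4, -0.3]
gripper_width: 1.004
grip_force: 0.0
t 2.2 pos [0.5649 0.0851 0.1687] shift [-0.0006  0.0047  0.1047] w [-0.001 -0.002 -0.004] F [-0.1  0.4 -0.3] q6 -1.85
```

```bash
python3 -m inch '[{"x":0,"y":0,"z":0.025,"wx":0,"wy":0,"wz":0},{"x":0,"y":0,"z":0.04,"wx":0,"wy":0,"wz":0},{"x":0,"y":0,"z":0.04,"wx":0,"wy":0,"wz":0},{"x":0,"y":0,"z":0.04,"wx":0,"wy":0,"wz":0}]'
python3 - <<'E'
from h import *
go(.5637,.0895,.064,.345+np.pi)
E
```

```text
time: 2.6
ee_pos: [0.5632, 0.09, 0.1302]
tool_rot: [[-0.941, -0.339, -0.001], [-0.339, 0.941, -0.0], [0.001, 0.0, -1.0]]
contact_force: [1.1, -0.1, 0.5]
gripper_width: 1.001
grip_force: 0.0
t 2.6 pos [0.5632 0.09   0.1302] shift [-0.0004 -0.0007  0.0662] w [ 0.    -0.001  0.001] F [ 1.1 -0.1  0.5] q6 -1.85
```

```bash
python3 -m inch '[{"x":0,"y":0,"z":0.03,"wx":0,"wy":0,"wz":0},{"x":0,"y":0,"z":0.055,"wx":0,"wy":0,"wz":0},{"x":0,"y":0,"z":0.066,"wx":0,"wy":0,"wz":0},{"x":0,"y":0,"z":0.066,"wx":0,"wy":0,"wz":0},{"x":0,"y":0,"z":0.066,"wx":0,"wy":0,"wz":0}]' && python3 -m inch '[{"x":0,"y":0,"z":0,"wx":0,"wy":0,"wz":0},{"x":0,"y":0,"z":0,"wx":0,"wy":0,"wz":0},{"x":0,"y":0,"z":0,"wx":0,"wy":0,"wz":0},{"x":0,"y":0,"z":0,"wx":0,"wy":0,"wz":0},{"x":0,"y":0,"z":0,"wx":0,"wy":0,"wz":0},{"x":0,"y":0,"z":0,"wx":0,"wy":0,"wz":0},{"x":0,"y":0,"z":0,"wx":0,"wy":0,"wz":0},{"x":0,"y":0,"z":0,"wx":0,"wy":0,"wz":0}]' 1 60
```

```text
time: 3.1
ee_pos: [0.5645, 0.0897, 0.0657]
tool_rot: [[-0.941, -0.339, 0.002], [-0.339, 0.941, 0.0], [-0.002, -0.0, -1.0]]
contact_force: [-0.4, 0.2, 0.7]
gripper_width: 0.999
grip_force: 0.0
time: 3.9
ee_pos: [0.564, 0.0895, 0.0646]
tool_rot: [[-0.941, -0.338, 0.001], [-0.338, 0.941, 0.0], [-0.001, -0.0, -1.0]]
contact_force: [-0.6, 0.6, 3.2]
gripper_width: 0.18
grip_force: 58.8
```

```bash
python3 -m inch '[{"x":0,"y":0,"z":-0.02,"wx":0,"wy":0,"wz":0},{"x":0,"y":0,"z":-0.05,"wx":0,"wy":0,"wz":0},{"x":0,"y":0,"z":-0.085,"wx":0,"wy":0,"wz":0},{"x":0,"y":0,"z":-0.1,"wx":0,"wy":0,"wz":0},{"x":0,"y":0,"z":-0.1,"wx":0,"wy":0,"wz":0}]'
python3 - <<'E'
from h import *
go(.5278,-.1035,.165,-.67+np.pi)
E
```

```text
time: 4.4
ee_pos: [0.5654, 0.0896, 0.1667]
tool_rot: [[-0.941, -0.338, 0.005], [-0.338, 0.941, 0.0], [-0.005, -0.001, -1.0]]
contact_force: [0.8, 0.1, -1.8]
gripper_width: 0.179
grip_force: 58.5
t 4.4 pos [0.5654 0.0896 0.1667] shift [ 0.1007 -0.169   0.0015] w [1.000e-03 5.000e-03 1.015e+00] F [ 0.8  0.1 -1.8] q6 -1.85
```

```bash
python3 -m inch '[{"x":0.013,"y":-0.021,"z":0,"wx":0,"wy":0,"wz":0.13},{"x":0.025,"y":-0.042,"z":0,"wx":0,"wy":0,"wz":0.26},{"x":0.038,"y":-0.063,"z":0,"wx":0,"wy":0,"wz":0.39},{"x":0.05,"y":-0.084,"z":0,"wx":0,"wy":0,"wz":0.52},{"x":0.063,"y":-0.105,"z":0,"wx":0,"wy":0,"wz":0.65},{"x":0.075,"y":-0.126,"z":0,"wx":0,"wy":0,"wz":0.78},{"x":0.088,"y":-0.147,"z":0,"wx":0,"wy":0,"wz":0.91},{"x":0.1007,"y":-0.169,"z":0,"wx":0,"wy":0.003,"wz":1.015},{"x":0.1007,"y":-0.169,"z":0,"wx":0,"wy":0.003,"wz":1.015},{"x":0.1007,"y":-0.169,"z":0,"wx":0,"wy":0.003,"wz":1.015},{"x":0.1007,"y":-0.169,"z":0,"wx":0,"wy":0.003,"wz":1.015}]'
python3 - <<'E'
from h import *
from plant import optics,nets
go(.5278,-.1035,.129,-.67+np.pi)
t,s=optics.camera('top'),optics.camera('scene')
a=cv2.resize(s['color'][90:260,200:340],None,fx=3.5,fy=3.5,interpolation=cv2.INTER_CUBIC)
b=cv2.resize(t['color'][150:270,230:330],None,fx=3,fy=3,interpolation=cv2.INTER_CUBIC);b=cv2.copyMakeBorder(b,0,a.shape[0]-b.shape[0],0,0,0)
cv2.imwrite('pics/above.png',np.hstack([a,b])[:,:,::-1])
E
```

```text
time: 5.5
ee_pos: [0.5256, -0.1028, 0.1629]
tool_rot: [[-0.785, 0.62, -0.005], [0.62, 0.785, 0.001], [0.005, -0.002, -1.0]]
contact_force: [-0.2, 0.2, -2.7]
gripper_width: 0.18
grip_force: 58.8
t 5.5 pos [ 0.5256 -0.1028  0.1629] shift [-0.0023  0.0009  0.0339] w [-0.002 -0.005  0.002] F [-0.2  0.2 -2.7] q6 -1.19
```

View pics/above.png

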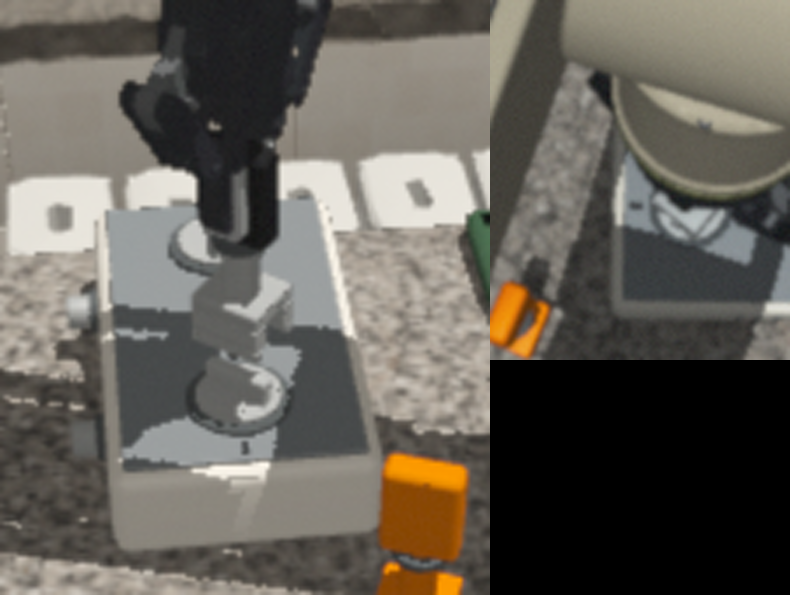

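The key hangs over the bar with its slot along it. The fork's visible corners are near (193,300), (258,362) and (293,290) in the left panel. I'll compare them with the prediction.

Run:
```python
from h import *
from plant import optics,arm
s=optics.camera('scene');p=arm.sense()['ee_pos'];print(p)
zb=p[2]-.0645
for top in(0,.034):print(top,((proj(place(np.array([[a*.018,b*.016,top] for a,b in((-1,-1),(-1,1),(1,1),(1,-1))]),p[0],p[1],-.67,zb),s)+.5-[200,90])*3.5).round(0).tolist())
x0,y0=243,155;c=s['color'][y0:y0+45,x0:x0+45]
f=13
a=cv2.resize(c,None,fx=f,fy=f,interpolation=cv2.INTER_CUBIC)[:,:,::-1].copy()
for dx,col in((0,(0,255,0)),(.004,(0,0,255))):
    P=place(place(box(.036,.032,0,.034),dx,0,0),p[0],p[1],-.67,zb);uv=((proj(P,s)+.5-[x0,y0])*f).astype(int)
    for i in range(8):
        for b in(1,2,4):
            if i^b>i:cv2.line(a,uv[i].tolist(),uv[i^b].tolist(),col,1)
cv2.imwrite('pics/fork.png',a)
```

```text
[ 0.52610865 -0.10275175  0.1638311 ]
0 [[293.0, 327.0], [256.0, 365.0], [191.0, 338.0], [228.0, 302.0]]
0.034 [[293.0, 269.0], [255.0, 307.0], [188.0, 280.0], [227.0, 244.0]]
```

View pics/fork.png

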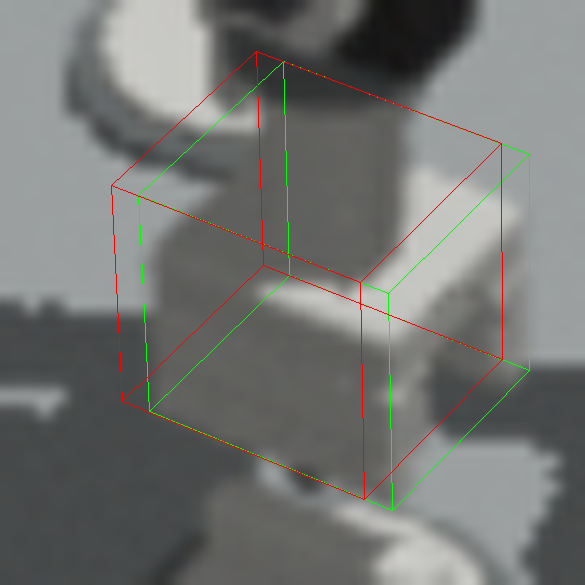

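Prediction matches the fork to within about 1 mm. Lowering it over the bar.

```bash
python3 -m inch '[{"x":-0.002,"y":0.0005,"z":0.008,"wx":0,"wy":-0.003,"wz":0},{"x":-0.002,"y":0.0005,"z":0.014,"wx":0,"wy":-0.003,"wz":0},{"x":-0.002,"y":0.0005,"z":0.019,"wx":0,"wy":-0.003,"wz":0},{"x":-0.002,"y":0.0005,"z":0.023,"wx":0,"wy":-0.003,"wz":0},{"x":-0.002,"y":0.0005,"z":0.027,"wx":0,"wy":-0.003,"wz":0},{"x":-0.002,"y":0.0005,"z":0.03,"wx":0,"wy":-0.003,"wz":0},{"x":-0.002,"y":0.0005,"z":0.03,"wx":0,"wy":-0.003,"wz":0},{"x":-0.002,"y":0.0005,"z":0.03,"wx":0,"wy":-0.003,"wz":0}]';python3 - <<'E'
from h import *
go(.5278,-.1035,.128,-.67+np.pi)
E
```

```text
time: 6.45
ee_pos: [0.528, -0.1045, 0.1344]
tool_rot: [[-0.784, 0.621, -0.0], [0.621, 0.784, -0.001], [-0.001, -0.001, -1.0]]
contact_force: [0.1, -0.1, -1.3]
gripper_width: 0.174
grip_force: 58.8
t 6.45 pos [ 0.528  -0.1045  0.1344] shift [0.0008 0.0007 0.0064] w [-0.001  0.001  0.   ] F [ 0.1 -0.1 -1.3] q6 -1.19
```

```bash
python3 -m inch '[{"x":0.0005,"y":0.0005,"z":0.002,"wx":0,"wy":0,"wz":0},{"x":0.0005,"y":0.0005,"z":0.004,"wx":0,"wy":0,"wz":0},{"x":0.0005,"y":0.0005,"z":0.006,"wx":0,"wy":0,"wz":0},{"x":0.0005,"y":0.0005,"z":0.006,"wx":0,"wy":0,"wz":0},{"x":0.0005,"y":0.0005,"z":0.006,"wx":0,"wy":0,"wz":0}]';python3 - <<'E'
from h import *
go(.5278,-.1035,.128,-np.pi/2+np.pi)
E
```

```text
time: 6.95
ee_pos: [0.5278, -0.1038, 0.1282]
tool_rot: [[-0.784, 0.621, -0.001], [0.621, 0.784, -0.001], [-0.0, -0.001, -1.0]]
contact_force: [0.0, -0.4, -1.4]
gripper_width: 0.179
grip_force: 58.8
t 6.95 pos [ 0.5278 -0.1038  0.1282] shift [0.0002 0.0002 0.0002] w [-0.001  0.001  0.901] F [ 0.  -0.4 -1.4] q6 -1.19
```

```bash
python3 -m inch '[{"x":0,"y":0,"z":0,"wx":0,"wy":0,"wz":0.08},{"x":0,"y":0,"z":0,"wx":0,"wy":0,"wz":0.16},{"x":0,"y":0,"z":0,"wx":0,"wy":0,"wz":0.24},{"x":0,"y":0,"z":0,"wx":0,"wy":0,"wz":0.32},{"x":0,"y":0,"z":0,"wx":0,"wy":0,"wz":0.4},{"x":0,"y":0,"z":0,"wx":0,"wy":0,"wz":0.48},{"x":0,"y":0,"z":0,"wx":0,"wy":0,"wz":0.56},{"x":0,"y":0,"z":0,"wx":0,"wy":0,"wz":0.64},{"x":0,"y":0,"z":0,"wx":0,"wy":0,"wz":0.72},{"x":0,"y":0,"z":0,"wx":0,"wy":0,"wz":0.8},{"x":0,"y":0,"z":0,"wx":0,"wy":0,"wz":0.88},{"x":0,"y":0,"z":0,"wx":0,"wy":0,"wz":0.9}]';python3 - <<'E'
from h import *
from plant import arm
print(arm.sense()['moment'])
go(.5278,-.1035,.128,-np.pi/2+np.pi)
E
```

```text
time: 8.15
ee_pos: [0.5277, -0.1039, 0.1284]
tool_rot: [[0.001, 1.0, -0.001], [1.0, -0.001, -0.002], [-0.002, -0.001, -1.0]]
contact_force: [-1.6, 0.1, -1.0]
gripper_width: 0.178
grip_force: 58.9
[-0.14480784  0.28304291  0.05366571]
t 8.15 pos [ 0.5277 -0.1039  0.1284] shift [0.0004 0.0001 0.0004] w [-0.001  0.002 -0.001] F [-1.6  0.1 -1. ] q6 -0.29
```

Moment z of about 0.05 N·m is the screw's friction, so the key is driving the bar. Turning on to the stop in small steps.

```bash
python3 -m inch '[{"x":0,"y":0,"z":0,"wx":0,"wy":0,"wz":0.04},{"x":0,"y":0,"z":0,"wx":0,"wy":0,"wz":0.08},{"x":0,"y":0,"z":0,"wx":0,"wy":0,"wz":0.12},{"x":0,"y":0,"z":0,"wx":0,"wy":0,"wz":0.15},{"x":0,"y":0,"z":0,"wx":0,"wy":0,"wz":0.15}]';python3 - <<'E'
from h import *
from plant import arm
print(arm.sense()['moment'])
go(.5278,-.1035,.128,-np.pi/2+np.pi)
E
python3 -m inch '[{"x":0,"y":0,"z":0,"wx":0,"wy":0,"wz":0.02},{"x":0,"y":0,"z":0,"wx":0,"wy":0,"wz":0.04},{"x":0,"y":0,"z":0,"wx":0,"wy":0,"wz":0.04}]';python3 - <<'E'
from h import *
from plant import arm
print(arm.sense()['moment'])
go(.5278,-.1035,.128,-np.pi/2+np.pi)
E
```

```text
time: 8.65
ee_pos: [0.5277, -0.1039, 0.1283]
tool_rot: [[0.148, 0.989, -0.001], [0.989, -0.148, -0.002], [-0.002, -0.001, -1.0]]
contact_force: [-2.4, -1.5, -0.9]
gripper_width: 0.182
grip_force: 59.0
[-0.16621405  0.40252139  0.03052836]
t 8.65 pos [ 0.5277 -0.1039  0.1283] shift [0.0004 0.     0.0003] w [-0.001  0.002 -0.149] F [-2.4 -1.5 -0.9] q6 -0.14
time: 8.95
ee_pos: [0.5277, -0.1038, 0.1283]
tool_rot: [[0.188, 0.982, -0.001], [0.982, -0.188, -0.001], [-0.002, -0.0, -1.0]]
contact_force: [-1.9, -0.6, -0.7]
gripper_width: 0.179
grip_force: 59.0
[-0.22291049  0.55393822  0.02427078]
t 8.95 pos [ 0.5277 -0.1038  0.1283] shift [0.0003 0.     0.0003] w [-0.001  0.002 -0.19 ] F [-1.9 -0.6 -0.7] q6 -0.1
```

```bash
cat > m.py <<'E'
from h import *
from plant import arm
print('M',arm.sense()['moment'].round(3))
go(.5278,-.1035,.128,-np.pi/2+np.pi)
E
python3 -m inch '[{"x":0,"y":0,"z":0,"wx":0,"wy":0,"wz":0.02},{"x":0,"y":0,"z":0,"wx":0,"wy":0,"wz":0.04},{"x":0,"y":0,"z":0,"wx":0,"wy":0,"wz":0.04}]';python3 m.py
python3 -m inch '[{"x":0,"y":0,"z":0,"wx":0,"wy":0,"wz":0.02},{"x":0,"y":0,"z":0,"wx":0,"wy":0,"wz":0.04},{"x":0,"y":0,"z":0,"wx":0,"wy":0,"wz":0.04}]';python3 m.py
```

```text
time: 9.25
ee_pos: [0.5277, -0.1038, 0.1283]
tool_rot: [[0.228, 0.974, -0.001], [0.974, -0.228, -0.002], [-0.002, -0.0, -1.0]]
contact_force: [-3.2, -1.8, 1.1]
gripper_width: 0.178
grip_force: 59.1
M [-0.286  0.711  0.297]
t 9.25 pos [ 0.5277 -0.1038  0.1283] shift [ 0.0003 -0.      0.0003] w [-0.001  0.002 -0.23 ] F [-3.2 -1.8  1.1] q6 -0.06
time: 9.55
ee_pos: [0.5277, -0.1038, 0.1283]
tool_rot: [[0.266, 0.964, -0.001], [0.964, -0.266, -0.001], [-0.002, -0.0, -1.0]]
contact_force: [-3.1, -1.8, 0.2]
gripper_width: 0.18
grip_force: 59.7
M [-0.25   0.918  0.725]
t 9.55 pos [ 0.5277 -0.1038  0.1283] shift [ 0.0003 -0.      0.0003] w [-0.001  0.002 -0.27 ] F [-3.1 -1.8  0.2] q6 -0.02
```

The moment rose to 0.73 N·m, so the screw is at its stop. Backing the key off to the middle of its play, then lifting.

```bash
python3 -m inch '[{"x":0,"y":0,"z":0,"wx":0,"wy":0,"wz":-0.07},{"x":0,"y":0,"z":0,"wx":0,"wy":0,"wz":-0.14},{"x":0,"y":0,"z":0,"wx":0,"wy":0,"wz":-0.2},{"x":0,"y":0,"z":0,"wx":0,"wy":0,"wz":-0.25},{"x":0,"y":0,"z":0,"wx":0,"wy":0,"wz":-0.25}]';python3 m.py
python3 -m inch '[{"x":0,"y":0,"z":-0.004,"wx":0,"wy":0,"wz":0},{"x":0,"y":0,"z":-0.01,"wx":0,"wy":0,"wz":0},{"x":0,"y":0,"z":-0.018,"wx":0,"wy":0,"wz":0},{"x":0,"y":0,"z":-0.028,"wx":0,"wy":0,"wz":0},{"x":0,"y":0,"z":-0.04,"wx":0,"wy":0,"wz":0},{"x":0,"y":0,"z":-0.045,"wx":0,"wy":0,"wz":0},{"x":0,"y":0,"z":-0.045,"wx":0,"wy":0,"wz":0}]'
python3 - <<'E'
from h import *
from plant import optics
go(.5637,.0895,.175,.345+np.pi)
s=optics.camera('scene')
cv2.imwrite('pics/after.png',cv2.resize(s['color'][130:260,200:340],None,fx=4,fy=4,interpolation=cv2.INTER_CUBIC)[:,:,::-1])
E
```

```text
time: 10.05
ee_pos: [0.5284, -0.1036, 0.1284]
tool_rot: [[0.019, 1.0, 0.001], [1.0, -0.019, -0.001], [-0.001, 0.001, -1.0]]
contact_force: [-0.1, 0.3, -2.2]
gripper_width: 0.178
grip_force: 58.8
M [-0.005 -0.003 -0.041]
t 10.05 pos [ 0.5284 -0.1036  0.1284] shift [ 0.0001 -0.0006  0.0004] w [ 0.001  0.001 -0.019] F [-0.1  0.3 -2.2] q6 -0.27
time: 10.75
ee_pos: [0.5288, -0.104, 0.175]
tool_rot: [[0.019, 1.0, 0.002], [1.0, -0.019, -0.002], [-0.002, 0.002, -1.0]]
contact_force: [0.6, 1.0, -1.5]
gripper_width: 0.177
grip_force: 58.8
t 10.75 pos [ 0.5288 -0.104   0.175 ] shift [ 0.1941  0.0312 -0.0003] w [-1.000e-03  4.000e-03 -1.935e+00] F [ 0.6  1.  -1.5] q6 -0.27
```

View pics/after.png

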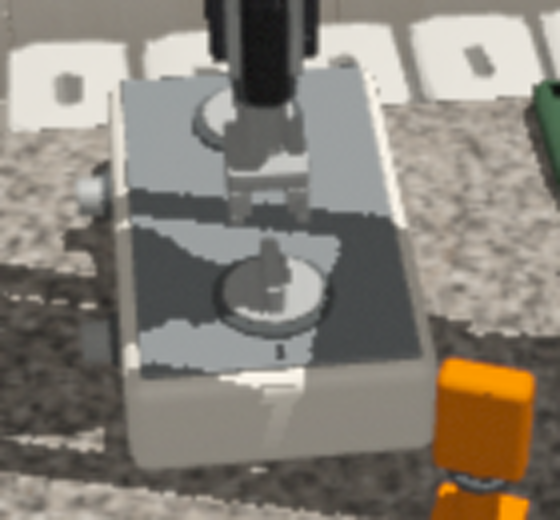

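The bar now runs along the lid ((270,240)–(275,305)) and the key is clear of it. Returning the key to its original spot.

```bash
python3 -m inch '[{"x":0.01,"y":0.002,"z":0,"wx":0,"wy":0,"wz":-0.1},{"x":0.027,"y":0.005,"z":0,"wx":0,"wy":0,"wz":-0.23},{"x":0.045,"y":0.008,"z":0,"wx":0,"wy":0,"wz":-0.36},{"x":0.063,"y":0.011,"z":0,"wx":0,"wy":0,"wz":-0.5},{"x":0.081,"y":0.014,"z":0,"wx":0,"wy":0,"wz":-0.64},{"x":0.1,"y":0.017,"z":0,"wx":0,"wy":0,"wz":-0.78},{"x":0.12,"y":0.02,"z":0,"wx":0,"wy":0,"wz":-0.92},{"x":0.14,"y":0.023,"z":0,"wx":0,"wy":0,"wz":-1.06},{"x":0.16,"y":0.026,"z":0,"wx":0,"wy":0,"wz":-1.2},{"x":0.175,"y":0.029,"z":0,"wx":0,"wy":0,"wz":-1.34},{"x":0.188,"y":0.031,"z":0,"wx":0,"wy":0,"wz":-1.48},{"x":0.194,"y":0.031,"z":0,"wx":0,"wy":0,"wz":-1.61}]' && python3 -m inch '[{"x":0,"y":0,"z":0,"wx":0,"wy":0,"wz":-0.13},{"x":0,"y":0,"z":0,"wx":0,"wy":0,"wz":-0.25},{"x":0,"y":0,"z":0,"wx":0,"wy":0,"wz":-0.32},{"x":0,"y":0,"z":0,"wx":0,"wy":0,"wz":-0.32},{"x":0,"y":0,"z":0,"wx":0,"wy":0,"wz":-0.32}]'
python3 - <<'E'
from h import *
go(.5637,.0895,.066,.345+np.pi)
E
```

```text
time: 12.0
ee_pos: [0.5622, 0.0908, 0.1721]
tool_rot: [[-1.0, -0.027, -0.002], [-0.027, 1.0, -0.001], [0.002, -0.001, -1.0]]
contact_force: [-0.3, 0.6, -1.3]
gripper_width: 0.181
grip_force: 58.8
time: 12.5
ee_pos: [0.5622, 0.0896, 0.1724]
tool_rot: [[-0.943, -0.332, -0.001], [-0.332, 0.943, -0.001], [0.002, -0.001, -1.0]]
contact_force: [-0.3, 1.0, -1.3]
gripper_width: 0.18
grip_force: 58.8
t 12.5 pos [0.5622 0.0896 0.1724] shift [-0.0015 -0.0005  0.1064] w [-0.001 -0.002 -0.007] F [-0.3  1.  -1.3] q6 -1.84
```

```bash
python3 -m inch '[{"x":0,"y":0,"z":0.03,"wx":0,"wy":0,"wz":0},{"x":0,"y":0,"z":0.06,"wx":0,"wy":0,"wz":0},{"x":0,"y":0,"z":0.085,"wx":0,"wy":0,"wz":0},{"x":0,"y":0,"z":0.095,"wx":0,"wy":0,"wz":0},{"x":0,"y":0,"z":0.1,"wx":0,"wy":0,"wz":0},{"x":0,"y":0,"z":0.104,"wx":0,"wy":0,"wz":0},{"x":0,"y":0,"z":0.104,"wx":0,"wy":0,"wz":0},{"x":0,"y":0,"z":0.104,"wx":0,"wy":0,"wz":0}]'
```

```text
time: 13.3
ee_pos: [0.5635, 0.0896, 0.0703]
tool_rot: [[-0.943, -0.333, 0.002], [-0.333, 0.943, -0.001], [-0.001, -0.002, -1.0]]
contact_force: [-0.7, 0.5, -1.3]
gripper_width: 0.182
grip_force: 58.9
```

```bash
python3 -m inch '[{"x":0,"y":0,"z":0.002,"wx":0,"wy":0,"wz":0},{"x":0,"y":0,"z":0.004,"wx":0,"wy":0,"wz":0},{"x":0,"y":0,"z":0.005,"wx":0,"wy":0,"wz":0},{"x":0,"y":0,"z":0.005,"wx":0,"wy":0,"wz":0}]'; python3 -m inch '[{"x":0,"y":0,"z":0.0005,"wx":0,"wy":0,"wz":0},{"x":0,"y":0,"z":0.001,"wx":0,"wy":0,"wz":0},{"x":0,"y":0,"z":0.001,"wx":0,"wy":0,"wz":0}]'
```

```text
time: 13.7
ee_pos: [0.5628, 0.0895, 0.0646]
tool_rot: [[-0.943, -0.334, 0.0], [-0.334, 0.943, -0.001], [0.0, -0.001, -1.0]]
contact_force: [-2.2, -1.1, 3.8]
gripper_width: 0.181
grip_force: 59.6
time: 14.0
ee_pos: [0.563, 0.0896, 0.0646]
tool_rot: [[-0.943, -0.334, 0.0], [-0.334, 0.943, -0.001], [0.0, -0.001, -1.0]]
contact_force: [-5.5, 0.5, 11.6]
gripper_width: 0.18
grip_force: 60.9
```

On the worktop with light contact. I'll release partly and slowly, then fully, and lift.

```bash
python3 -m inch '[{"x":0,"y":0,"z":-0.0008,"wx":0,"wy":0,"wz":0},{"x":0,"y":0,"z":-0.0008,"wx":0,"wy":0,"wz":0}]' && python3 -m inch '[{"x":0,"y":0,"z":0,"wx":0,"wy":0,"wz":0},{"x":0,"y":0,"z":0,"wx":0,"wy":0,"wz":0},{"x":0,"y":0,"z":0,"wx":0,"wy":0,"wz":0},{"x":0,"y":0,"z":0,"wx":0,"wy":0,"wz":0},{"x":0,"y":0,"z":0,"wx":0,"wy":0,"wz":0}]' 0.4 && python3 -m inch '[{"x":0,"y":0,"z":0,"wx":0,"wy":0,"wz":0},{"x":0,"y":0,"z":0,"wx":0,"wy":0,"wz":0},{"x":0,"y":0,"z":-0.01,"wx":0,"wy":0,"wz":0},{"x":0,"y":0,"z":-0.03,"wx":0,"wy":0,"wz":0},{"x":0,"y":0,"z":-0.07,"wx":0,"wy":0,"wz":0},{"x":0,"y":0,"z":-0.11,"wx":0,"wy":0,"wz":0},{"x":0.04,"y":0.02,"z":-0.13,"wx":0,"wy":0,"wz":0},{"x":0.08,"y":0.05,"z":-0.13,"wx":0,"wy":0,"wz":0},{"x":0.11,"y":0.09,"z":-0.13,"wx":0,"wy":0,"wz":0},{"x":0.12,"y":0.13,"z":-0.13,"wx":0,"wy":0,"wz":0},{"x":0.12,"y":0.17,"z":-0.13,"wx":0,"wy":0,"wz":0},{"x":0.12,"y":0.17,"z":-0.13,"wx":0,"wy":0,"wz":0}]' 0.2
python3 - <<'E'
from plant import optics
import cv2,numpy as np
s,t=optics.camera('scene'),optics.camera('top')
a=cv2.resize(s['color'][130:340,200:350],None,fx=2.6,fy=2.6,interpolation=cv2.INTER_CUBIC)
b=cv2.resize(t['color'][160:280,170:400],None,fx=1.7,fy=1.7,interpolation=cv2.INTER_CUBIC);b=cv2.copyMakeBorder(b,0,a.shape[0]-b.shape[0],0,0,0)
cv2.imwrite('pics/end.png',np.hstack([a,b])[:,:,::-1])
E
```

```text
time: 14.2
ee_pos: [0.5629, 0.0895, 0.0646]
tool_rot: [[-0.943, -0.334, 0.0], [-0.334, 0.943, -0.001], [0.0, -0.001, -1.0]]
contact_force: [-2.7, -0.4, 7.9]
gripper_width: 0.181
grip_force: 60.0
time: 14.7
ee_pos: [0.5624, 0.0895, 0.0636]
tool_rot: [[-0.943, -0.334, -0.001], [-0.334, 0.943, -0.001], [0.001, -0.001, -1.0]]
contact_force: [-0.2, -0.1, 0.7]
gripper_width: 0.6
grip_force: 0.0
time: 15.9
ee_pos: [0.3911, 0.2134, 0.1949]
tool_rot: [[-0.941, -0.338, 0.001], [-0.338, 0.941, 0.001], [-0.001, 0.001, -1.0]]
contact_force: [-0.0, -0.4, -0.0]
gripper_width: 0.8
grip_force: 0.0
```

View pics/end.png

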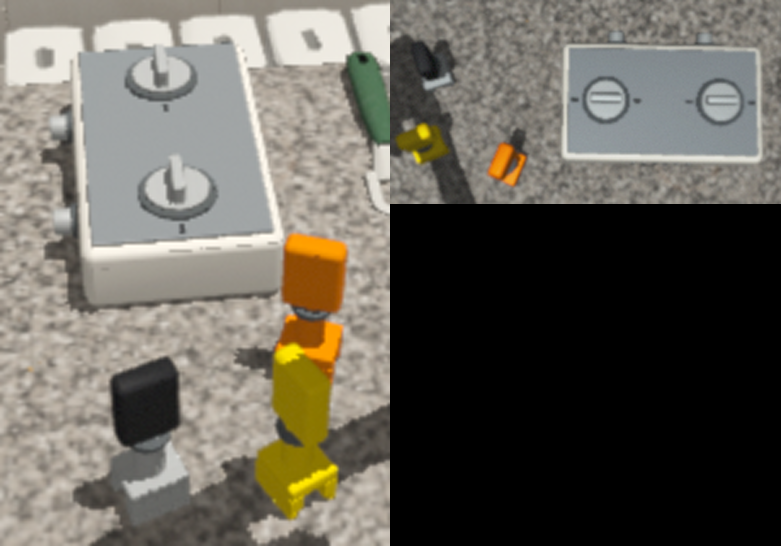

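Both bars lie along the lid ((605,99) and (721,100) in the top panel). The key stands upright at (148,440), and the decoys haven't moved.

```bash
python3 -c "
from plant import arm
print(arm.finish_job())"
```

```text
the job is handed in; nothing more can be done
None
```

I turned the loose screw to its stop using only the key, so its bar now lies along the lid like the other one; the key is back upright on the worktop, and I handed the job in at about 16 s.

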